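# Pick the torch with batteries by weight and hold it aimed down the waste pipe

### The job

Two torches that look alike stand lens down in the caddy, but only one has batteries in it: feel by their weight which is the heavy one, and leave the empty one standing in the caddy. Draw the heavy torch out and hold it up so that it shines straight down the bore of the sloping waste pipe, its lens about 10 cm from the mouth, without ever touching the pipe with it or disturbing the other things on the counter. Finish while still holding the torch there, steady in the air; do not put it down.

Things in the scene. Friction and masses are not known exactly. Their poses are not given: they have to be found in the camera images.
- torch_1: one of two torches alike, 165 mm long: aluminium barrel 32 mm across (55 to 157 mm from the lens; grip it there), dark head 44 mm across, 40 mm long. Origin: centre of the lens; z runs from lens to tail. Starts lens down, upright in a caddy well, lens 10 mm above the counter. One of the two holds batteries (400 g), the other is empty (150 g), each +-10 percent; which, and in which well, varies
- torch_2: one of two torches alike, 165 mm long: aluminium barrel 32 mm across (55 to 157 mm from the lens; grip it there), dark head 44 mm across, 40 mm long. Origin: centre of the lens; z runs from lens to tail. Starts lens down, upright in a caddy well, lens 10 mm above the counter. One of the two holds batteries (400 g), the other is empty (150 g), each +-10 percent; which, and in which well, varies
- torch_1_tail (a point): centre of the tail end of that torch, on its axis 165 mm from the lens
- torch_2_tail (a point): centre of the tail end of that torch, on its axis 165 mm from the lens
- caddy: grey plastic torch caddy fixed to the counter, a block 105 mm (x) by 200 mm (y) and 60 mm high, origin at the centre of its underside; two round wells 50 mm wide and 50 mm deep open upward at y = -45 and +45 mm on its own y axis. Torch heads have 3 mm play all round in the wells
- trap: steel foot plate 130 x 110 x 12 mm fixed to the counter, with the white upright pipe stub and elbow that carries the sloping waste pipe; origin at the centre of its underside; the pipe slopes up from it towards its own -x, in general towards the robot
- pipe: the white sloping waste pipe, 60 mm outside, bore 50 mm, 115 mm long, with a collar nut 72 mm across near its mouth. Origin at the centre of its open mouth, 140 mm above the counter; z points out of the mouth along the bore's axis, up and back, 0.70 rad (40 degrees) from vertical
- mug: white mug, 80 mm wide, 90 mm high, a bystander to be left alone; origin at the centre of its underside
- soap: soap bottle, 60 mm wide, 190 mm high, a bystander to be left alone; origin at the centre of its underside
- nut: white plastic slip nut ring, 72 mm wide, 20 mm high, lying flat, a bystander to be left alone; origin at the centre of its underside
- wrench: steel wrench lying flat on the counter, a bystander to be left alone; origin at the centre of its underside
- tin: tin can, 70 mm wide, 90 mm high, a bystander to be left alone; origin at the centre of its underside
- bowl: white bowl, 120 mm wide, 50 mm high, a bystander to be left alone; origin at the centre of its underside
Things that resemble listed ones, but are neither listed nor needed, are in the scene too. What is shaped like the torch_1 but green or orange is not meant.

How it is judged:
By the outcome, as a careful person would: the job done as asked, in the order asked, and still so for the second after the job is handed in, while the arm keeps its last pose, push and grip.
It also fails if it takes over 51 s, if anything falls off the work surface, if the arm or the gripper's body presses on something with over 40 N, if the wrist force passes 120 N, or if a joint passes its speed limit or range.

### The arm

A 6-joint arm with a two-finger parallel gripper is mounted at the origin on the work surface. World frame = base frame: x ahead of the robot, y to its left, z up, the work surface at z = 0. Lengths are in m, angles in degrees, forces in N, time in s.
With the tool pointing down it reaches from about 0.25 to 0.725 m from the base axis. Payload 9.7 kg.
Tool frame: the origin (TCP) lies midway between the tips of the shut fingers; the grasp point (between the pads) lies 19 mm behind it (grip_point_offset is the distance from the TCP to the grasp point, in m); y points along the fingers, z is the direction in which the jaws open and shut, and the axes are right-handed (so a half turn about y gives the same grasp; the last joint's range is limited). The gripper opens to 85 mm and grips with 20 to 120 N. Pads are 22 mm wide; open, the fingers measure 114 mm over their backs; the gripper's body (76 mm by 85 mm) begins 54 mm behind the grasp point. The pads swing forward as they close: fully open they stand 13 mm farther back than shut.
Start: joints at [-68.927, 4.979, 10.078, 95.1, 0, 90], TCP at [0.198, -0.513, 0.231] pointing down, gripper open.
Joint ranges: [-179.16, 179.16], [-48.56, 103.87], [-65.8, 70.77], [-126.05, 130.52], [-82.76, 87.17], [-180, 180]. Speed limits (degrees/s): [127.2, 127.2, 147.25, 180, 180, 180].

### API

Orientations are given as [roll, pitch, yaw] about the fixed x, y, z axes, in that order (R = Rz(yaw) Ry(pitch) Rx(roll)).
In Python, from workcell import get_obs, camera, job_done, grip_point_offset gives the robot as it stands.
- The arm moves only by the tool move_arm, never from a script. Its argument "deltas" is a list that holds one entry, the list of rows, each a list of 4 numbers: the shift along the tool's x, y, z in m, then the turn about the tool's y in degrees. A call has 1 to 5 rows; each row is the pose to reach, as a shift and turn from the pose commanded when the call began, along the tool's axes at that moment; what a row does not reach only later rows make up. A row lasts 1/10 s, in which the tool goes at most 50 mm and 8.59 degrees, less where a joint would pass 70% of its speed; a pose out of reach is approached as far as the arm can. A call with a gripper value outside its range is refused whole. "claw" is the finger opening in m, from 0 to 0.0854, set as the call begins (left out, the last holds). The fingers move at their own pace and stop on an object; "newtons" is the grip in N (left out, the last holds). Time passes only in rows, so rows that repeat a pose let the fingers close. It gives the time, the measured TCP pose, the force and the opening at its end, in the units of the state.
- get_obs(): the state, without advancing time (a new reading comes with each control period).
- camera(name): name is "scene" or "top" or "wrist"; returns a dict with "color" (384x512x3 uint8, blue, green, red), "range_z" (384x512 float32, m along the optical axis (not along the pixel's ray), 0 where there is no reading), "fx", "fy", "cx", "cy" (pixels), "T" (4x4, takes a point from camera to world coordinates). Camera axes: x right, y down, z forward; pixel columns grow to the right and rows downward; lengths in m; the calibration is good to about 2 mm. A picture is of the moment at which its call begins.
- job_done(): hands the job in, once; it reports no verdict.
The state is a dict: "time": time; "q": joint angles; "qd": joint speeds; "joint_efforts": joint torques, N m; "ee_pos": TCP position; "tcp_rot": TCP orientation; "wrist_force": force on the tool from outside, world axes, zero at the start; "torque": the same for the moment, N m; "opening": finger opening in m.
Only numpy, scipy, OpenCV 4.12 (cv2) and the standard library are available. Lean on these libraries where they do the work, as an engineer would, in place of code of your own. Each camera call takes 0.05 s, during which the arm holds its last target. There are 200 camera calls.

## Working session

There is one attempt and no reset: what is moved stays moved. The work goes in short steps, Python scripts to look and compute and a tool call to move; the robot and the scene stay as the last step left them, time stands still between calls to the robot, and variables do not carry over. Pictures are saved under pics/ and viewed, about 8 in all and at most 12, crops included, and the job is handed in when it is done.

Besides the shell and the picture viewer there is one more tool, called after ">>>" as a command line: name --argument value ..., lists and objects as JSON in quotes. move_arm: Moves the arm, as the interface text tells. Its arguments: {"type":"object","properties":{"deltas":{"type":"array"},"claw":{"type":"number"},"newtons":{"type":"number"}},"required":["deltas"]}

```bash
ls; mkdir -p pics; python3 - <<'E'
from workcell import *
import cv2,numpy as np
print(get_obs(),grip_point_offset)
for n in("scene","top"):
    c=camera(n);np.savez(f"{n}0.npz",**c);cv2.imwrite(f"pics/{n}0.png",cv2.resize(c["color"],(800,600)));print(n,c["T"],c["fx"],c["cx"],c["cy"])
E
```

```text
pics
{'time': 0.0, 'q': array([-6.89279263e+01,  5.00962844e+00,  1.00345620e+01,  9.50985991e+01,
        2.33924327e-03,  9.00006496e+01]), 'qd': array([ 0.00227173, -0.03154555,  0.06870714,  0.10231487,  0.00671317,
       -0.06760027]), 'joint_efforts': array([ 1.61519069e-04, -5.20383990e+01,  4.64807618e+01,  1.61581003e-02,
        6.52656195e-05,  4.57762170e-06]), 'ee_pos': array([ 0.19767866, -0.51300826,  0.23059815]), 'tcp_rot': array([-9.00736655e+01,  2.33840617e-03, -1.58928579e+02]), 'wrist_force': array([-0.28720911,  0.93867408, -0.5524803 ]), 'torque': array([0.02265406, 0.01814435, 0.0032412 ]), 'opening': 0.08521632484618964} 0.0187
scene [[-0.2098174   0.82333165 -0.52735345  1.15930232]
 [ 0.9777334   0.17461189 -0.11639629  0.16753738]
 [-0.00375056 -0.54003304 -0.84163546  1.10003078]
 [ 0.          0.          0.          1.        ]] 415.7862906955228 255.80163748633683 193.27861201920928
top [[-0.01198487 -0.99783432  0.06467635  0.46505313]
 [-0.9999255   0.01181007 -0.00308439  0.01786703]
 [ 0.00231387 -0.0647085  -0.99790153  1.58032644]
 [ 0.          0.          0.          1.        ]] 408.96813217363297 261.9521894501402 191.70624528464944
```

View pics/scene0.png

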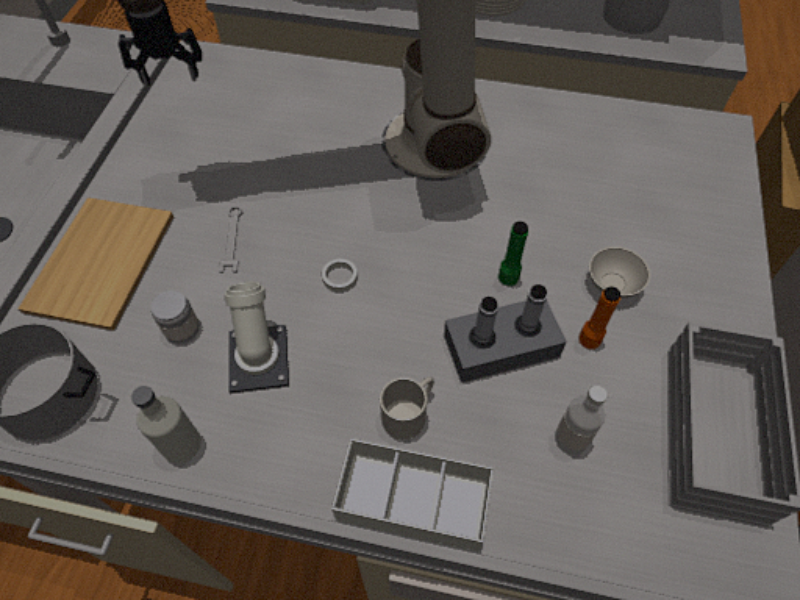

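View pics/top0.png

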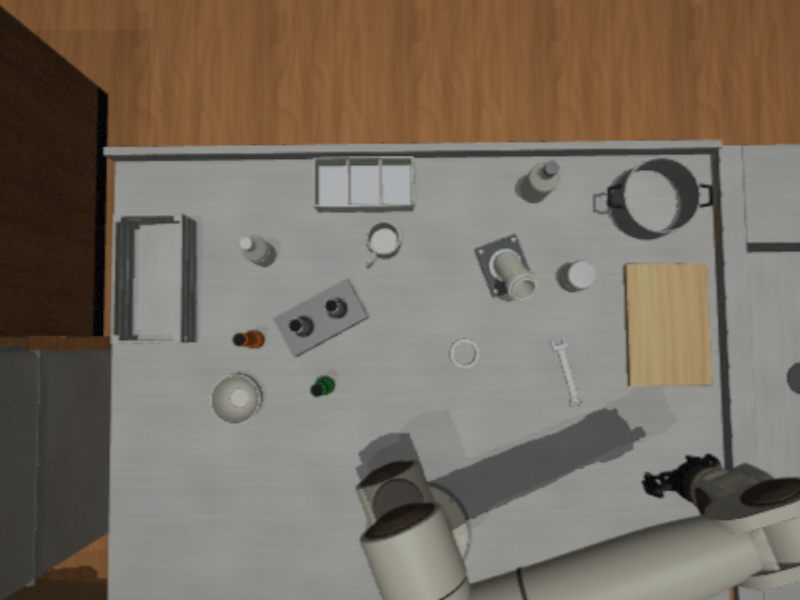

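Scene at 800x600: the two wanted torches stand in the grey caddy at (486,320) and (535,308). Lookalikes are the green torch at (512,252) and the orange one at (598,318). The pipe mouth is at (245,292). The tool only turns about its own pointing axis, so I'll have to tilt the torch in the grip by levering it lightly on the well rim. Next I'll measure from depth in both views.

```bash
cat > h.py <<'E'
import numpy as np,cv2
def cloud(c):
    z=c["range_z"];v,u=np.mgrid[:384,:512]
    P=np.stack([(u-c["cx"])/c["fx"]*z,(v-c["cy"])/c["fy"]*z,z],-1)
    W=P@c["T"][:3,:3].T+c["T"][:3,3];W[z<=0]=np.nan
    return W
def at(W,u,v,r):  # 800x600 pixel box
    u,v,r=[int(k*.64) for k in(u,v,r)]
    return W[v-r:v+r+1,u-r:u+r+1].reshape(-1,3)
E
python3 - <<'E'
from h import *
bx={"scene":dict(cad=(505,335,70),pipe=(255,330,75)),"top":dict(cad=(321,318,55),pipe=(508,270,48))}
f=lambda a:np.round(a,4).tolist()
for n in bx:
    c=np.load(n+"0.npz");W=cloud(c)
    P=at(W,*bx[n]["cad"]);P=P[np.isfinite(P[:,0])]
    B=P[(abs(P[:,2]-.06)<.006)]
    r=cv2.minAreaRect((B[:,:2]*1000).astype(np.float32));print(n,"caddy",r,B[:,2].mean())
    T=P[P[:,2]>.168]; lab=None
    _,l,ctr=cv2.kmeans(T[:,:2].astype(np.float32),2,None,(3,50,1e-6),5,0)
    for k in(0,1):
        t=T[l[:,0]==k];print(" tail",f(t.mean(0)),f(t.min(0)),f(t.max(0)),len(t))
    T=P[(P[:,2]>.11)&(P[:,2]<.165)]
    P=at(W,*bx[n]["pipe"]);P=P[np.isfinite(P[:,0])]
    B=P[abs(P[:,2]-.012)<.005];print(" plate",cv2.minAreaRect((B[:,:2]*1000).astype(np.float32)),B[:,2].mean())
    M=P[P[:,2]>.06];print(" pipe",len(M),f(M.min(0)),f(M.max(0)),f(M.mean(0)))
    np.save(n+"_pipe.npy",M)
# combined pipe fit: cylinder r30 below collar + collar r36; tilt .70 known, fit yaw, axis offset
from scipy.optimize import least_squares
S=np.load("scene_pipe.npy");T=np.load("top_pipe.npy")
for nm,M in(("scene",S),("top",T),("both",np.r_[S,T])):
    def res(p,M=M):
        yaw,x,y,t=p; a=np.array([np.cos(yaw)*np.sin(t),np.sin(yaw)*np.sin(t),np.cos(t)]);o=np.array([x,y,.14])
        d=M-o;s=d@a;r=np.linalg.norm(d-s[:,None]*a,axis=1)
        e=np.min(np.abs(np.stack([r-.030,r-.036,r-.025])),0)
        e=np.where(abs(s)<.003,np.minimum(e,np.maximum(0,np.maximum(r-.036,.025-r))),e)
        e=np.where(s>0.003,s,e)
        return e
    x0=[np.arctan2(-.56,-.83),M[M[:,2]>.12][:,0].mean(),M[M[:,2]>.12][:,1].mean(),.70]
    q=least_squares(res,x0,loss="soft_l1",f_scale=.003);print(nm,f(q.x),np.degrees(q.x[[0,3]]),np.median(abs(res(q.x))))
E
python3 - <<'E'
import cv2
a=cv2.imread('pics/scene0.png')
import numpy as np
d=np.load('scene0.npz')["color"]
cv2.imwrite('pics/crop1.png',np.hstack([cv2.resize(d[135:250,275:390],(400,400),interpolation=2),cv2.resize(d[165:255,120:210],(400,400),interpolation=2)]))
E
```

```text
scene caddy ((490.46954345703125, 206.09432983398438), (193.60345458984375, 201.23849487304688), 27.51782989501953) 0.058174262493194365
 tail [0.5084, 0.2659, 0.1726] [0.491, 0.2521, 0.1682] [0.5223, 0.2793, 0.1771] 85
 tail [0.5504, 0.1862, 0.1729] [0.535, 0.1723, 0.1681] [0.5642, 0.199, 0.1795] 83
 plate ((569.3056640625, -254.492919921875), (240.65353393554688, 321.3914794921875), 87.02031707763672) 0.010740453274924188
 pipe 1127 [0.5631, -0.3785, 0.06] [0.6819, -0.1938, 0.1589] [0.6268, -0.2408, 0.1077]
top caddy ((541.1197509765625, 200.68927001953125), (108.85160064697266, 265.6781921386719), 29.102773666381836) 0.0606209565792573
 tail [0.5461, 0.1889, 0.1742] [0.5332, 0.1754, 0.1686] [0.5606, 0.2036, 0.1828] 60
 tail [0.5043, 0.2678, 0.1756] [0.4894, 0.254, 0.1681] [0.517, 0.283, 0.182] 61
 plate ((640.1716918945312, -230.9414825439453), (230.6022186279297, 232.73492431640625), 88.9464340209961) 0.01138223900205598
 pipe 537 [0.5584, -0.2773, 0.0606] [0.676, -0.1923, 0.1634] [0.6121, -0.2304, 0.116]
scene [-2.8338, 0.5853, -0.253, 0.6498] [-162.36570364   37.22879633] 0.0015322310321571227
top [-2.7302, 0.5823, -0.2442, 0.6392] [-156.42782109   36.62223055] 0.0011172991891671008
both [-2.8824, 0.5846, -0.2491, 0.6803] [-165.14989117   38.9760343 ] 0.0014233738781485698
```

View pics/crop1.png

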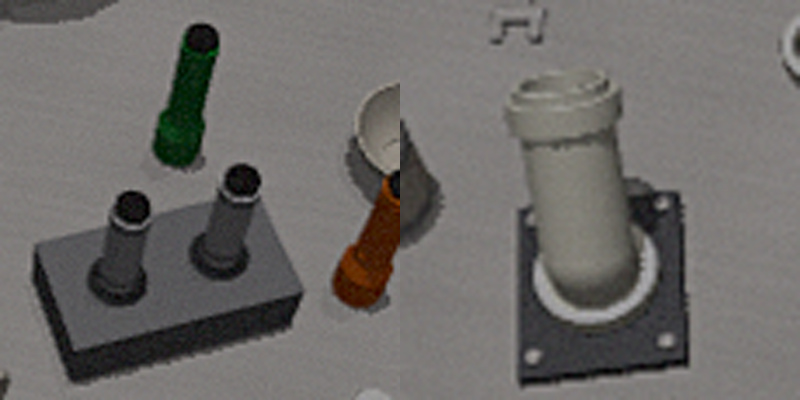

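The crop shows bare aluminium torches in both wells, as described. The pipe cloud included the tin, so I'll refine the pipe by masking it out and taking the plate by colour.

```bash
python3 - <<'E'
from h import *
from scipy.optimize import least_squares
f=lambda a:np.round(a,4).tolist()
Ms=[]
for n,b in (("scene",(258,340,62)),("top",(508,268,45))):
    c=np.load(n+"0.npz");W=cloud(c);P=at(W,*b)
    u,v,r=[int(k*.64) for k in b];col=c["color"][v-r:v+r+1,u-r:u+r+1].reshape(-1,3).astype(int)
    k=np.isfinite(P[:,0])&(np.hypot(P[:,0]-.62,P[:,1]+.23)<.11)
    m=k&(abs(P[:,2]-.012)<.008)&(col.max(1)<90)
    R=cv2.minAreaRect((P[m,:2]*1000).astype(np.float32));print(n,"plate",R,m.sum())
    m=k&(P[:,2]>.065);Ms.append(P[m]);M=P[m];print(f(M.min(0)),f(M.max(0)),len(M))
for nm,M in(("scene",Ms[0]),("top",Ms[1]),("both",np.r_[Ms[0],Ms[1]])):
  for tf in(None,.70):
    def res(p,M=M):
        yaw,x,y=p[:3];t=tf or p[3]; a=np.array([np.cos(yaw)*np.sin(t),np.sin(yaw)*np.sin(t),np.cos(t)]);o=np.array([x,y,.14])
        d=M-o;s=d@a;r=np.linalg.norm(d-s[:,None]*a,axis=1)
        e=np.min(np.abs(np.stack([r-.030,r-.036,r-.025])),0)
        e=np.where(s>-.004,np.minimum(e+np.maximum(s,0),abs(s)+np.maximum(0,r-.036)+np.maximum(0,.025-r)),e)
        return e
    q=min((least_squares(res,[y0,.586,-.247,.70],loss="soft_l1",f_scale=.003) for y0 in(-2.9,-2.7,-2.5)),key=lambda q:q.cost)
    print(nm,tf,f(q.x),np.degrees(q.x[[0,3]]),np.median(abs(res(q.x))))
E
```

```text
scene plate ((653.2916870117188, -221.0357208251953), (132.16001892089844, 108.66600799560547), 19.981651306152344) 750
[0.5631, -0.2772, 0.0654] [0.6777, -0.1938, 0.1589] 973
top plate ((647.408447265625, -220.36459350585938), (129.85861206054688, 109.15310668945312), 21.50389289855957) 348
[0.5584, -0.2773, 0.0651] [0.6749, -0.1923, 0.1634] 528
scene None [-2.7547, 0.583, -0.2462, 0.6982] [-157.83542491   40.00479369] 0.0012651550730484046
scene 0.7 [-2.7935, 0.5806, -0.2481, 0.7] [-160.05548078   40.10704566] 0.001084951838484817
top None [-2.7442, 0.5809, -0.2448, 0.7242] [-157.2314625    41.49559257] 0.001201636557109231
top 0.7 [-2.7584, 0.5817, -0.2444, 0.7] [-158.04544729   40.10704566] 0.0012174101254677368
both None [-2.8009, 0.5817, -0.244, 0.7048] [-160.48096823   40.38200034] 0.0012431190286477309
both 0.7 [-2.8046, 0.5818, -0.2439, 0.7] [-160.68911759   40.10704566] 0.0012258137616069642
```

Mouth is about (0.5815, -0.2455, 0.140), with the bore axis yaw at -159.5° and tilt at 40°. The tails stand at B (0.548, 0.188) and A (0.506, 0.267), z about 0.174 in both views, 90 mm apart as they should be. The tool's x already points along the pipe's lean, so no yaw is needed. Moving over torch B.

>>> move_arm --deltas '[[[-0.02,-0.012,-0.018,0],[-0.048,-0.026,-0.044,0],[-0.08,-0.04,-0.073,0],[-0.112,-0.055,-0.102,0],[-0.144,-0.07,-0.131,0]]]' --claw 0.07 --newtons 20

```text
time: 0.6
ee_pos: [0.2853, -0.3376, 0.3015]
tcp_rot: [-90.0, -0.0, -159.0]
wrist_force: [0.3, -0.3, 0.4]
opening: 0.0701
```

>>> move_arm --deltas '[[[-0.03,0,-0.027,0],[-0.06,0,-0.054,0],[-0.09,0,-0.081,0],[-0.12,0,-0.108,0],[-0.15,0,-0.135,0]]]'

```text
time: 1.1
ee_pos: [0.3768, -0.1577, 0.3012]
tcp_rot: [-90.0, -0.0, -158.9]
wrist_force: [-0.1, -0.9, -0.3]
opening: 0.0701
```

>>> move_arm --deltas '[[[-0.03,0,-0.027,0],[-0.06,0,-0.054,0],[-0.09,0,-0.081,0],[-0.12,0,-0.108,0],[-0.15,0,-0.135,0]]]'

```text
time: 1.6
ee_pos: [0.4683, 0.0223, 0.3011]
tcp_rot: [-90.0, -0.0, -158.9]
wrist_force: [0.3, 0.1, 0.6]
opening: 0.0696
```

>>> move_arm --deltas '[[[-0.03,0,-0.027,0],[-0.06,0,-0.054,0],[-0.09,0,-0.085,0],[-0.12,0,-0.115,0],[-0.134,0,-0.127,0]]]'

```text
time: 2.1
ee_pos: [0.5479, 0.1904, 0.2998]
tcp_rot: [-90.0, -0.1, -158.8]
wrist_force: [-0.3, -0.8, -0.0]
opening: 0.07
```

```bash
python3 - <<'E'
from workcell import *
import cv2
c=camera("wrist");o=get_obs();print(o["time"],o["ee_pos"],o["tcp_rot"],o["wrist_force"],o["opening"])
from h import *
W=cloud(c);P=W.reshape(-1,3);P=P[np.isfinite(P[:,0])]
T=P[(P[:,2]>.165)&(P[:,2]<.185)]
for g in((.548,.188),(.506,.267)):
    t=T[np.hypot(*(T[:,:2]-g).T)<.03];print(len(t),t.mean(0) if len(t) else 0,t.min(0),t.max(0))
cv2.imwrite("pics/w1.png",c["color"])
E
```

```text
2.15 [0.54847486 0.19123399 0.29918927] [-9.00473429e+01 -1.13695278e-01 -1.58765823e+02] [-0.79093017  1.36995999 -1.48644659] 0.0701516226897852
967 [0.54915622 0.18819569 0.17423266] [0.53128573 0.17158927 0.16508664] [0.56321029 0.20331221 0.17784328]
982 [0.50783483 0.26576229 0.17389778] [0.49177114 0.25103132 0.16500802] [0.52136209 0.28264825 0.17802948]
```

View pics/w1.png

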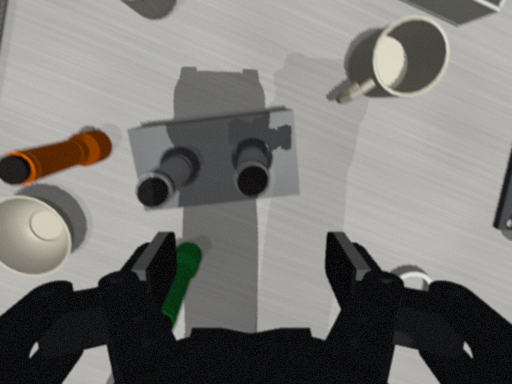

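Wrist view: tail B is at (252,180) and tail A at (153,189), with the jaws centred on B. Descending and gripping.

>>> move_arm --deltas '[[[0.001,0.03,0.003,0],[0.001,0.07,0.003,0],[0.001,0.11,0.003,0],[0.001,0.15,0.003,0],[0.001,0.175,0.003,0]]]'

```text
time: 2.65
ee_pos: [0.5459, 0.1834, 0.1227]
tcp_rot: [-90.0, -0.2, -158.9]
wrist_force: [-0.4, -0.2, 0.3]
opening: 0.0698
```

>>> move_arm --deltas '[[[0,0.011,0,0],[0,0.011,0,0],[0,0.011,0,0]]]'

```text
time: 2.95
ee_pos: [0.5479, 0.1842, 0.1167]
tcp_rot: [-90.0, 0.1, -158.9]
wrist_force: [0.8, -0.2, 1.0]
opening: 0.0702
```

>>> move_arm --deltas '[[[0,0,0,0],[0,0,0,0],[0,0,0,0],[0,0,0,0],[0,0,0,0]]]' --claw 0.02 --newtons 40

```text
time: 3.45
ee_pos: [0.5478, 0.1847, 0.1164]
tcp_rot: [-90.0, 0.1, -158.9]
wrist_force: [-0.3, 2.5, 6.1]
opening: 0.0309
```

>>> move_arm --deltas '[[[0,0,0,0],[0,-0.004,0,0],[0,-0.01,0,0],[0,-0.015,0,0],[0,-0.015,0,0]]]'

```text
time: 3.95
ee_pos: [0.5477, 0.1841, 0.131]
tcp_rot: [-90.0, 0.0, -158.9]
wrist_force: [0.2, 0.4, -3.0]
opening: 0.031
```

>>> move_arm --deltas '[[[0,0,0,0],[0,0,0,0],[0,0,0,0]]]'

```text
time: 4.25
ee_pos: [0.5473, 0.1841, 0.13]
tcp_rot: [-90.0, -0.0, -158.9]
wrist_force: [-0.5, 0.2, -3.5]
opening: 0.0312
```

```bash
python3 - <<'E'
from workcell import *
import numpy as np
L=[]
for i in range(8):
    c=camera("wrist");o=get_obs();L.append(np.r_[o["wrist_force"],o["torque"]])
print(o["time"],o["ee_pos"],o["opening"],np.mean(L,0),np.std(L,0))
E
```

```text
4.65 [0.54740384 0.1841626  0.13027751] 0.031213821244383225 [-3.64191224e-01  1.02483318e-02 -4.02464803e+00  5.73335886e-03
 -1.72770318e-02 -1.81063210e-03] [0.64675224 0.36668185 0.65459369 0.01705972 0.02626137 0.03232954]
```

The lifted torch pulls -4.0 N at the wrist (about 0.41 kg), which clearly makes it the heavy one. Next I lift until the lens is 20 mm below the rim, then with a light grip swing it against the rim to tilt about the jaw axis.

>>> move_arm --deltas '[[[0,-0.005,0,0],[0,-0.011,0,0],[0,-0.016,0,0],[0,-0.016,0,0],[0,-0.016,0,0]]]'

```text
time: 5.15
ee_pos: [0.5475, 0.1842, 0.1465]
tcp_rot: [-90.0, 0.0, -158.9]
wrist_force: [-0.3, 0.1, -4.1]
opening: 0.0309
```

>>> move_arm --deltas '[[[0,0,0,0],[0.005,-0.001,0,0],[0.01,-0.0015,0,0],[0.015,-0.002,0,0],[0.0195,-0.002,0,0]]]' --newtons 20

```text
time: 5.65
ee_pos: [0.5289, 0.1774, 0.1486]
tcp_rot: [-90.0, 0.1, -158.9]
wrist_force: [3.0, 4.5, -4.3]
opening: 0.0315
```

>>> move_arm --deltas '[[[0.005,0,0,0],[0.01,0,0,0],[0.015,0.001,0,0],[0.019,0.001,0,0],[0.019,0.001,0,0]]]'

```text
time: 6.15
ee_pos: [0.511, 0.1701, 0.1475]
tcp_rot: [-90.0, 0.0, -158.9]
wrist_force: [0.6, 2.9, -2.0]
opening: 0.031
```

```bash
python3 - <<'E'
from workcell import *
import cv2,numpy as np
c=camera("scene");o=get_obs();print(o["time"],o["ee_pos"],o["tcp_rot"],o["wrist_force"],o["torque"],o["opening"])
cv2.imwrite("pics/t1.png",cv2.resize(c["color"][100:260,250:460],(788,600),interpolation=2))
E
```

```text
6.2 [0.51116778 0.17015375 0.14755048] [-8.99958772e+01  4.05013992e-03 -1.58925842e+02] [-0.05636191  2.98286746 -2.3088778 ] [ 0.9270146  -0.11667227  0.09787063] 0.031143447003111106
```

View pics/t1.png

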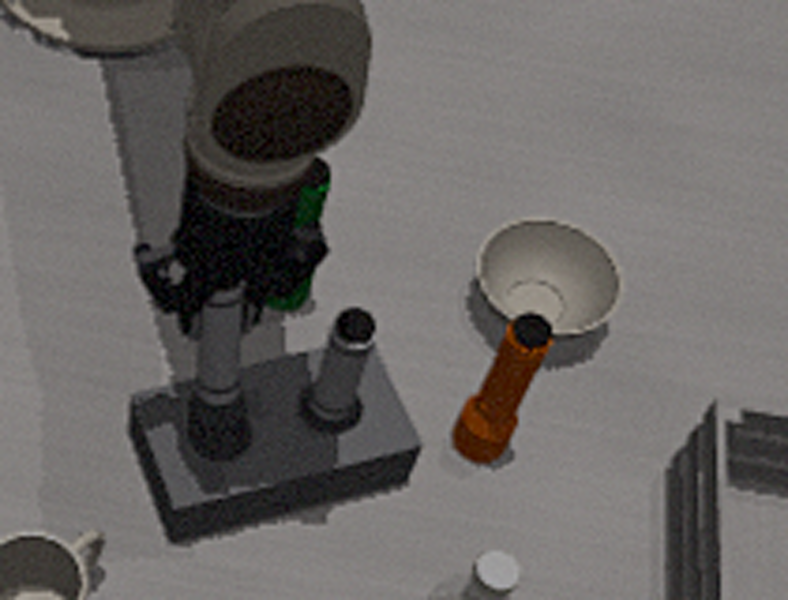

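The tilt is working: the torch leans about its jaw axis against the rim. A sideways force of about 3 N suggests it sits 3 mm off along the jaws, so I'll ease that while continuing.

>>> move_arm --deltas '[[[0,0,-0.0015,0],[0.005,0.001,-0.003,0],[0.0095,0.002,-0.003,0],[0.014,0.003,-0.003,0],[0.0185,0.0045,-0.003,0]]]'

```text
time: 6.7
ee_pos: [0.493, 0.1663, 0.143]
tcp_rot: [-90.0, 0.0, -158.9]
wrist_force: [1.8, 1.7, 0.2]
opening: 0.0312
```

>>> move_arm --deltas '[[[0.0045,0.0015,0,0],[0.009,0.0035,0,0],[0.0135,0.0055,0,0],[0.0178,0.0077,0,0],[0.0178,0.0077,0,0]]]'

```text
time: 7.2
ee_pos: [0.476, 0.1599, 0.1348]
tcp_rot: [-90.0, -0.0, -158.9]
wrist_force: [2.9, 1.4, -0.1]
opening: 0.0309
```

>>> move_arm --deltas '[[[0,0,0,0],[0,0,0,0],[0,0,0,0]]]' --newtons 80

```text
time: 7.5
ee_pos: [0.4765, 0.1601, 0.135]
tcp_rot: [-90.0, -0.0, -158.9]
wrist_force: [2.1, 0.8, -1.6]
opening: 0.0306
```

>>> move_arm --deltas '[[[0,-0.005,0,0],[0,-0.015,0,0],[0,-0.035,0,0],[0,-0.06,0,0],[0,-0.09,0,0]]]'

```text
time: 8.0
ee_pos: [0.4756, 0.1596, 0.2256]
tcp_rot: [-90.0, -0.2, -158.9]
wrist_force: [0.4, 0.7, -3.2]
opening: 0.0306
```

>>> move_arm --deltas '[[[0,-0.03,0,0],[0,-0.07,0,0],[0,-0.1,0,0],[0,-0.1,0,0],[0,-0.1,0,0]]]'

```text
time: 8.5
ee_pos: [0.4765, 0.16, 0.3251]
tcp_rot: [-90.0, -0.0, -158.9]
wrist_force: [0.1, -0.5, -5.2]
opening: 0.0309
```

```bash
python3 - <<'E'
from workcell import *
import cv2,numpy as np
L=[]
for i in range(4):
    c=camera("scene");o=get_obs();L.append(o["wrist_force"])
np.savez("scene2.npz",**c)
print(o["time"],o["ee_pos"],o["tcp_rot"],np.mean(L,0),o["torque"],o["opening"])
cv2.imwrite("pics/t2.png",cv2.resize(c["color"][40:240,240:460],(660,600),interpolation=2))
E
```

```text
8.7 [0.47607793 0.15988654 0.3236186 ] [-9.00048143e+01 -1.53928420e-01 -1.58926997e+02] [-0.28736738  0.13505979 -3.93059967] [-0.05463837  0.16715683  0.00150608] 0.03071172019050775
```

View pics/t2.png

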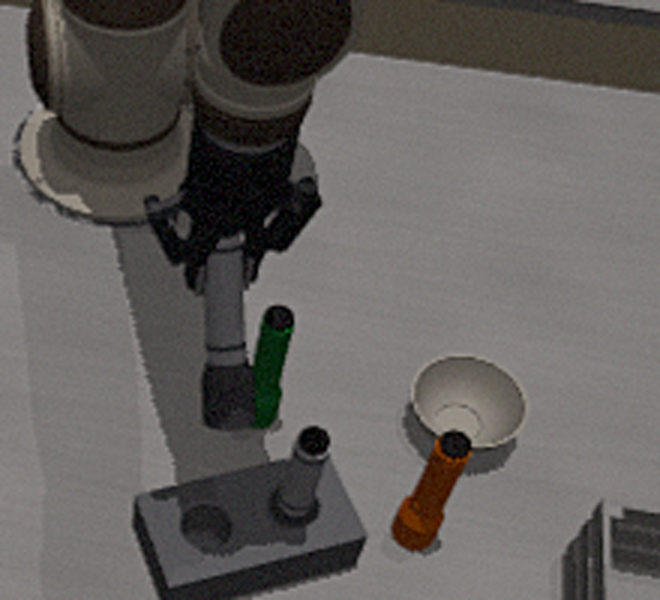

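The torch is held tilted, its well at (207,527) is empty, and the light torch still stands at (300,480). Measuring the held torch's axis.

```bash
cat > fit.py <<'E'
from h import *
from scipy.optimize import least_squares
def fit(P,tcp,yaw0=-158.9,show=True):
    """fit torch: axis pt o (lens centre), dir a; barrel r16 s55..165, head r22 s0..40; lens end from head points"""
    def res(p):
        yaw,t=p[3:];a=np.array([np.cos(yaw)*np.sin(t),np.sin(yaw)*np.sin(t),np.cos(t)])
        d=P-p[:3];s=d@a;r=np.linalg.norm(d-s[:,None]*a,axis=1)
        rr=np.interp(s,[0,40e-3,55e-3,165e-3],[.022,.022,.016,.016])
        side=np.abs(r-rr)+np.maximum(0,-s)
        cap=np.abs(s)+np.maximum(0,r-.022)
        return np.minimum(side,cap)
    y=np.radians(yaw0);best=None
    for t0 in(.6,.7,.8):
        a=np.array([np.cos(y)*np.sin(t0),np.sin(y)*np.sin(t0),np.cos(t0)])
        q=least_squares(res,np.r_[tcp+[0,0,.0215]-.128*a,y,t0],loss="soft_l1",f_scale=.002,x_scale=[.01,.01,.01,.1,.1])
        if best is None or q.cost<best.cost:best=q
    p=best.x;a=np.array([np.cos(p[3])*np.sin(p[4]),np.sin(p[3])*np.sin(p[4]),np.cos(p[4])])
    if show:print("lens",p[:3].round(4),"yaw,tilt",np.degrees(p[3:]).round(2),"n",len(P),"med",np.median(abs(res(p))))
    return p,a
E
python3 - <<'E'
from fit import *
tcp=np.array([.4763,.1599,.3240])
c=np.load("scene2.npz");W=cloud(c)
def box(x0,x1,y0,y1):
    B=W[40+y0//3:40+y1//3,240+x0//3:240+x1//3].reshape(-1,3);return B[np.isfinite(B[:,0])&(B[:,2]>.2)&(np.hypot(*(B[:,:2]-tcp[:2]).T)<.16)]
b=box(205,248,262,360);h=box(198,264,360,432)
print(len(b),len(h),h.min(0),h.max(0))
fit(np.r_[b,h],tcp); fit(b,tcp); 
E
```

```text
443 398 [0.52110217 0.15901459 0.24080916] [0.56958299 0.20721927 0.29819749]
lens [0.5514 0.1874 0.2398] yaw,tilt [-158.96   35.97] n 841 med 0.0008796373088246871
lens [0.6221 0.2148 0.1349] yaw,tilt [-158.9   35.9] n 443 med 0.0008674800868310999
```

The fit gives tilt 36.0° (needs 40) and yaw -159.0°, which matches the pipe. I'll go back to the rim, add about 4.5°, and clamp harder before lifting.

>>> move_arm --deltas '[[[-0.005,0.03,0,0],[-0.005,0.075,0,0],[-0.005,0.12,0,0],[-0.005,0.16,0,0],[-0.005,0.182,0,0]]]'

```text
time: 9.2
ee_pos: [0.479, 0.1611, 0.1383]
tcp_rot: [-90.0, -0.3, -158.9]
wrist_force: [-0.2, 0.4, -3.5]
opening: 0.0308
```

>>> move_arm --deltas '[[[0,0.008,0,0],[0.003,0.008,0,0],[0.006,0.009,0,0],[0.009,0.011,0,0],[0.012,0.012,0,0]]]' --newtons 30

```text
time: 9.7
ee_pos: [0.4713, 0.158, 0.1331]
tcp_rot: [-90.0, 0.3, -158.9]
wrist_force: [6.3, 3.3, -0.7]
opening: 0.0305
```

>>> move_arm --deltas '[[[0.002,0.001,0,0],[0.002,0.001,0,0],[0.002,0.001,0,0]]]'

```text
time: 10.0
ee_pos: [0.4693, 0.1572, 0.1318]
tcp_rot: [-90.0, 0.2, -158.9]
wrist_force: [4.7, 2.1, 1.0]
opening: 0.0309
```

>>> move_arm --deltas '[[[0,0,0,0],[0,0,0,0],[0,0,0,0],[0,0,0,0]]]' --newtons 120

```text
time: 10.4
ee_pos: [0.4694, 0.1573, 0.1318]
tcp_rot: [-90.0, 0.3, -158.9]
wrist_force: [6.0, 1.9, 1.9]
opening: 0.0302
```

>>> move_arm --deltas '[[[0,-0.005,0,0],[0,-0.015,0,0],[0,-0.035,0,0],[0,-0.06,0,0],[0,-0.09,0,0]]]'

```text
time: 10.9
ee_pos: [0.467, 0.1563, 0.2207]
tcp_rot: [-90.0, -0.2, -158.9]
wrist_force: [0.1, -0.5, -3.1]
opening: 0.0301
```

>>> move_arm --deltas '[[[0,-0.03,0,0],[0,-0.07,0,0],[0,-0.1,0,0],[0,-0.1,0,0],[0,-0.1,0,0]]]'

```text
time: 11.4
ee_pos: [0.468, 0.1567, 0.3202]
tcp_rot: [-90.0, -0.0, -158.9]
wrist_force: [1.1, 1.2, -4.4]
opening: 0.0298
```

```bash
cat >> fit.py <<'E'
def torchpts(c,tcp,yaw=-158.9,t=.70,L=.136,zo=.026):
    """cloud points near the predicted torch, below the fingers"""
    y=np.radians(yaw);a=np.array([np.cos(y)*np.sin(t),np.sin(y)*np.sin(t),np.cos(t)]);o=tcp+[0,0,zo]-L*a
    P=cloud(c).reshape(-1,3);P=P[np.isfinite(P[:,0])];d=P-o;s=d@a;r=np.linalg.norm(d-s[:,None]*a,axis=1)
    return P[(s>-.015)&(s<.108)&(r<.034)]
E
python3 - <<'E'
from workcell import *
from fit import *
c=camera("scene");o=get_obs();tcp=o["ee_pos"];print(o["time"],tcp,o["tcp_rot"],o["wrist_force"],o["torque"])
fit(torchpts(c,tcp),tcp)
E
```

```text
11.45 [0.46775669 0.15663591 0.31908378] [-9.00006179e+01 -1.09274273e-01 -1.58931276e+02] [-0.53571565  0.35787047 -4.93845318] [-0.05423012  0.13911874 -0.05463705]
lens [0.5487 0.1864 0.2408] yaw,tilt [-158.71   39.01] n 658 med 0.0008608301748834063
```

Tilt is now 39.0° and yaw -158.7°, close enough to the pipe (40.0 / -159.5). Carrying it across, well above everything.

>>> move_arm --deltas '[[[0.006,0,0.012,0],[0.017,0,0.037,0],[0.03,0,0.066,0],[0.044,0,0.095,0],[0.057,0,0.124,0]]]'

```text
time: 11.95
ee_pos: [0.4584, 0.0188, 0.3188]
tcp_rot: [-90.0, -0.1, -158.9]
wrist_force: [0.8, -0.5, -3.8]
opening: 0.0298
```

>>> move_arm --deltas '[[[0.015,0,0.033,0],[0.03,0,0.066,0],[0.045,0,0.1,0],[0.061,0,0.133,0],[0.076,0,0.166,0]]]'

```text
time: 12.45
ee_pos: [0.4468, -0.1635, 0.3189]
tcp_rot: [-90.1, -0.1, -158.9]
wrist_force: [0.6, 1.2, -3.0]
opening: 0.0296
```

>>> move_arm --deltas '[[[0.014,0,0.031,0],[0.028,0,0.062,0],[0.041,0,0.09,0],[0.05,0,0.111,0],[0.056,0,0.124,0]]]'

```text
time: 12.95
ee_pos: [0.4394, -0.2992, 0.3186]
tcp_rot: [-90.1, -0.1, -159.0]
wrist_force: [0.0, -1.0, -4.4]
opening: 0.0301
```

>>> move_arm --deltas '[[[0,0.005,0,0],[0,0.013,0,0],[0,0.02,0,0],[0,0.024,0,0],[0,0.024,0,0]]]'

```text
time: 13.45
ee_pos: [0.4405, -0.2967, 0.2954]
tcp_rot: [-90.1, -0.0, -158.9]
wrist_force: [-0.3, -0.6, -3.7]
opening: 0.0299
```

```bash
cat > chk.py <<'E'
from workcell import *
from fit import *
import sys
m=np.array([.5815,-.2455,.14]);ax=np.array([-.6034,-.2256,.7648])
for n in("scene","top","scene"):
    c=camera(n);o=get_obs();tcp=o["ee_pos"]
    Q=torchpts(c,tcp)
    if len(Q)<60: print(n,len(Q));continue
    p,a=fit(Q,tcp);d=p[:3]-m;s=d@ax
    print(n,"axial",s.round(4),"lateral",np.linalg.norm(d-s*ax).round(4),"vec",(d-s*ax).round(4),"ang",np.degrees(np.arccos(a@ax)).round(2))
print(o["time"],tcp,o["tcp_rot"],o["wrist_force"],o["opening"])
cv2.imwrite(f"pics/{sys.argv[1]}.png",cv2.resize(c["color"],(800,600)))
E
python3 chk.py f1
```

```text
lens [ 0.5214 -0.267   0.216 ] yaw,tilt [-159.3    39.37] n 585 med 0.001054785582946506
scene axial 0.0993 lateral 0.0009 vec [-0.0002  0.0008  0.0001] ang 0.93
lens [ 0.521  -0.2643  0.2182] yaw,tilt [-158.62   38.98] n 292 med 0.0009368730864749066
top axial 0.1006 lateral 0.0041 vec [0.0002 0.0039 0.0013] ang 1.37
lens [ 0.5215 -0.2676  0.217 ] yaw,tilt [-159.19   39.18] n 586 med 0.0011058239577989154
scene axial 0.1001 lateral 0.0008 vec [0.0004 0.0005 0.0005] ang 1.1
13.6 [ 0.44072865 -0.29714768  0.29643683] [-8.99768053e+01  1.84061155e-02 -1.58896653e+02] [-0.29520842 -0.06914224 -4.05507868] 0.03011738253811146
```

View pics/f1.png

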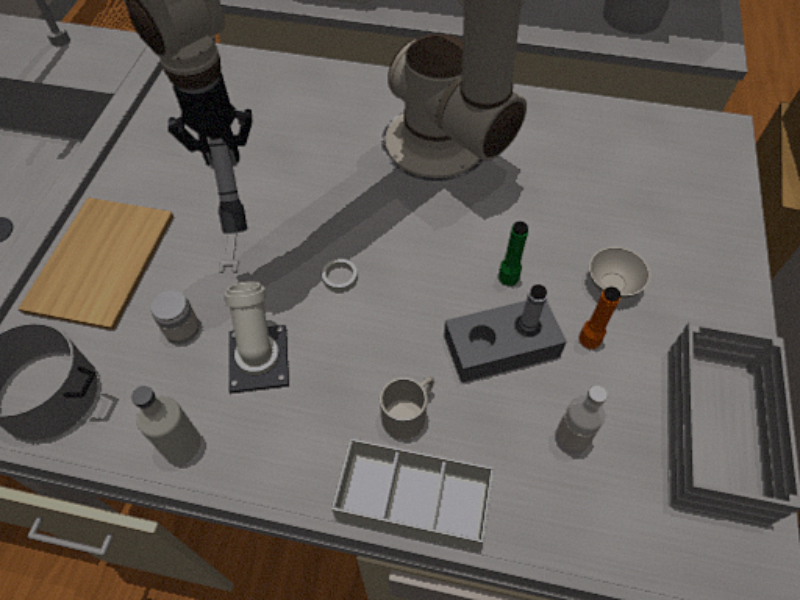

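The view shows the torch at (230,195) aligned over the pipe mouth, the light torch still in the caddy and everything else in place. A final 1.5 mm nudge (splitting the two cameras' difference) and a settle.

>>> move_arm --deltas '[[[0,0,0.0015,0],[0,0,0.0015,0],[0,0,0.0015,0],[0,0,0.0015,0],[0,0,0.0015,0]]]'

```text
time: 14.1
ee_pos: [0.4412, -0.2989, 0.2961]
tcp_rot: [-90.0, -0.0, -158.9]
wrist_force: [0.3, 0.2, -3.8]
opening: 0.03
```

>>> move_arm --deltas '[[[0,0,0,0],[0,0,0,0],[0,0,0,0],[0,0,0,0],[0,0,0,0]]]'

```text
time: 14.6
ee_pos: [0.4412, -0.2989, 0.2961]
tcp_rot: [-90.0, -0.0, -158.9]
wrist_force: [0.3, -0.5, -4.6]
opening: 0.03
```

```bash
python3 chk.py f2 && python3 -c "from workcell import *;print(job_done())"
```

```text
lens [ 0.5217 -0.2696  0.2169] yaw,tilt [-159.18   38.99] n 587 med 0.0010750875296600786
scene axial 0.1003 lateral 0.0016 vec [ 0.0007 -0.0015  0.0001] ang 1.27
lens [ 0.5205 -0.2671  0.2198] yaw,tilt [-159.16   38.77] n 291 med 0.0009589894508034554
top axial 0.1027 lateral 0.0022 vec [0.001  0.0016 0.0012] ang 1.47
lens [ 0.5215 -0.2695  0.2174] yaw,tilt [-159.12   39.19] n 591 med 0.0010820820655623418
scene axial 0.1008 lateral 0.0016 vec [ 0.0009 -0.0013  0.0003] ang 1.1
14.75 [ 0.4411438  -0.29886287  0.29607244] [-9.00031769e+01 -9.70047692e-04 -1.58929974e+02] [-0.49368611  0.13203296 -4.30425495] 0.030195657475894037
the job is handed in; nothing more can be done
None
```

The heavy torch is held steady in the air, shining down the pipe's bore, and I handed the job in at about 14.8 s. The first torch I lifted pulled about 4.0 N at the wrist (roughly 0.41 kg), so it was the heavy one. I did not weigh the other, which still stands in the caddy.

The gripper can only point straight down, so I tilted the torch in a light grip by levering its head on the caddy rim. The first try reached only 36°, so I did it a second time, then clamped it at 120 N and carried it over.

- **Position:** the two cameras put the lens 100–103 mm from the mouth and about 2 mm off the bore's axis.
- **Aim:** the torch is 1.1–1.5° off the bore's axis. It tilts about 39°, against the pipe's 40°.
- **Camera differences:** the two cameras disagree by about 3 mm on where the lens is.
- **Surroundings:** the torch stayed well clear of the pipe throughout, and the last picture I viewed showed the other things on the counter in place.

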